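Find the heavy side of a bandsaw wheel and hold it down

TASK

The bandsaw wheel on the balancing stand is heavier on one side, but nothing shows where, and its stiff bearings let it stop well to one side or the other of its true balance. Turn it by the rim, let it roll free under its own weight, and find its heavy side by feel; then finish holding the wheel still in your grip by the rim, heavy side straight down, so that I can mark it. Leave the marker, the spanner and the tape measure where they lie.

Things in the scene. Friction and masses are not known exactly. Their poses are not given: they have to be found in the camera images.
- stand: Dark green balancing stand, bolted down: base 170 x 200 mm, 14 mm high; two A-shaped ends, 56 mm before and behind the wheel's middle plane, carry the spindle's bearings (top 153 mm above the bench: the rim above that is clear on both faces). Origin on the bench under the wheel's centre; x along the spindle, away from the robot; y left, in the wheel's plane; z up.
- axle (a point): Centre of the wheel, 130 mm above the bench. The uneven weight makes a moment of about 0.45 N m (15 % more or less) when the heavy side is level with the axle: 5 N at the rim. The bearings drag with 0.25 N m, alike both ways. The wheel starts at rest, heavy side somewhere in the upper part; let go with it at one side, it rolls down and stops up to 0.7 rad before or past the bottom.
- wheel: Grey five-spoke bandsaw wheel, black rubber tyre, upright, fast on the level spindle: 190 mm in diameter, rim 24 mm wide along the spindle (tyre 20 mm), 22 mm deep with the tyre; spokes 11 mm thick, hub 40 mm long. Origin at its centre, x along the spindle; it turns about x. Yellow paint on one spoke (the wheel's +y) shows how far it has turned and has nothing to do with the heavy side.
- marker: Blue and black marker pen, 132 mm long, 17 mm thick, lying on the bench in front of the stand; origin under its middle, long axis y.
- spanner: Small steel spanner, 140 x 22 x 8 mm, lying on the bench to the right of the stand; origin under its middle, long axis y.
- tape_measure: Yellow tape measure, 35 x 83 x 64 mm, on the bench to the right in front of the stand; origin under its middle.

How it is judged:
By the outcome, as a careful person would: the job done as asked, in the order asked, and still so for the second after the job is handed in, while the arm keeps its last pose, push and grip.
It also fails if it takes over 72 s, if anything falls off the work surface, if the arm or the gripper's body presses on something with over 40 N, if the wrist force passes 120 N, or if a joint passes its speed limit or range.

ROBOT

A 6-joint arm with a two-finger parallel gripper is mounted at the origin on the work surface; the furniture and walls round the work are solid. World frame = base frame: x ahead of the robot, y to its left, z up, the work surface at z = 0. Lengths are in m, angles in rad, forces in N, time in s.
With the tool pointing down it reaches from about 0.35 to 0.85 m from the base axis. Payload 8.1 kg.
Tool frame: the origin (TCP) lies on the centre line of the jaws, within the pads' length; the fingertips stand 22 mm ahead of it and the grasp point (between the pads) lies 3 mm ahead of it; z points along the fingers, y is the line along which they close (so a half turn about z gives the same grasp; the last joint's range is limited). The gripper opens to 93 mm and grips with 3 to 60 N. Pads are 15 mm wide; open, the fingers measure 128 mm over their backs; the gripper's body (75 mm by 188 mm) begins 65 mm behind the grasp point.
Start: joints at [1.224, 0.13, 1.488, -0, 1.523, -0.085], TCP at [0.155, 0.58, 0.241] pointing down, gripper open.
Joint ranges: [-2.96, 2.96], [-0.89, 2.26], [0.02, 2.5], [-1.34, 4.48], [0, 2.73], [-2.66, 2.66]. Speed limits (rad/s): [2.39, 2.39, 2.79, 3.14, 3.14, 3.14].

INTERFACE

Orientations are given as a rotation vector (axis times angle).
In Python, from plant import robot gives the robot as it stands.
- The arm moves only by the shell command python3 inch.py 'ROWS' [FORCE]. ROWS is a JSON list of rows, 1 to 20 of them, each of 5 numbers: the finger opening in m, then dx, dy, dz in m, then a turn about the tool's z in rad; each row shifts and turns the commanded pose from where the row before left it, along the tool's axes as they then stand; what a row does not reach is not made up. A row lasts 1/10 s, in which the tool goes at most 0.05 m and 0.15 rad, less where a joint would pass 70% of its speed; a pose out of reach is approached as far as the arm can. The fingers move at their own pace and stop on an object; FORCE is the grip in N (left out, the last holds). Time passes only in rows, so rows that do not move let the fingers close. It prints the time, the measured TCP pose, the force, the opening and the grip force at its end.
- robot.read_state(): the state, without advancing time (a new reading comes with each control period).
- robot.read_camera(name): name is "scene" or "side" or "wrist"; returns a dict with "image" (420x560x3 uint8, red, green, blue), "fx", "fy", "cx", "cy" (pixels), "R" (3x3) and "t" (3): a world point X has camera coordinates R X + t. Camera axes: x right, y down, z forward; pixel columns grow to the right and rows downward; lengths in m; the calibration is good to about 2 mm. A picture is of the moment at which its call begins. There is no depth.
- robot.close_job(): hands the job in; it is judged then, once.
The state is a dict: "t": time; "q": joint angles; "dq": joint speeds; "joint_torque": joint torques, N m; "tool_pos": TCP position; "orientation": TCP orientation; "force": force on the tool from outside, world axes, zero at the start; "wrist_torque": the same for the moment, N m; "opening": finger opening in m; "gripper_force": force on a finger pad.
Only numpy, scipy, OpenCV 4.12 (cv2) and the standard library are available. Lean on these libraries where they do the work, as an engineer would, in place of code of your own. Each camera call takes 0.05 s, during which the arm holds its last target. There are 200 camera calls.

## Working session

There is one attempt and no reset: what is moved stays moved. The work goes in short steps, Python scripts to look and compute and a shell command to move; the robot and the scene stay as the last step left them, time stands still between calls to the robot, and variables do not carry over. Pictures are saved under pics/ and viewed, at most 10 in all, crops included, and the job is handed in when it is done.

```bash
ls; mkdir -p pics; python3 - <<'E'
from plant import robot
import cv2,numpy as np
s=robot.read_state();print(s)
ims=[]
for n in ["scene","side"]:
    c=robot.read_camera(n);cv2.imwrite(f"pics/{n}0.png",c["image"][:,:,::-1])
    print(n,c["fx"],c["fy"],c["cx"],c["cy"],np.round(c["R"],3).tolist(),np.round(c["t"],3))
E
```

```text
inch.py
pics
plant.py
{'t': 0.0, 'q': array([ 1.22360751e+00,  1.31157087e-01,  1.48923152e+00,  1.06051821e-06,
        1.52298904e+00, -8.54007836e-02]), 'dq': array([-0.00072612, -0.00079079, -0.00068761,  0.00255786, -0.00049192,
       -0.00133582]), 'joint_torque': array([-3.07503324e-03, -5.59846795e+01, -4.91747296e+01,  7.65962410e-02,
        3.57606949e-02, -1.34054135e-04]), 'tool_pos': array([0.15509032, 0.57908483, 0.23961607]), 'orientation': array([-4.09992233e-01, -3.11433620e+00,  2.73784097e-03]), 'force': array([ 0.591365  , -0.09155596,  0.20287386]), 'wrist_torque': array([-0.00839342,  0.00998762,  0.03928768]), 'gripper_force': 0.0, 'opening': 0.09290119408049657}
scene 393.5052293742192 393.5052293742192 277.26243436696944 209.00719738429515 [[0.843, -0.537, 0.017], [-0.322, -0.531, -0.784], [0.431, 0.655, -0.621]] [-0.459  0.194  0.767]
side 480.89186836294004 480.89186836294004 270.6785477456095 210.42687896819245 [[-0.846, -0.532, 0.024], [-0.319, 0.47, -0.823], [0.427, -0.704, -0.568]] [0.337 0.25  0.662]
```

View pics/scene0.png

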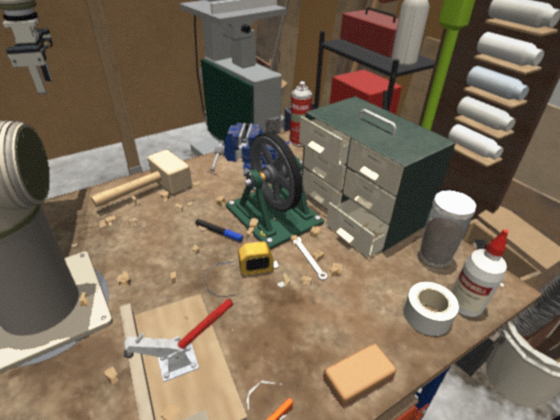

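View pics/side0.png

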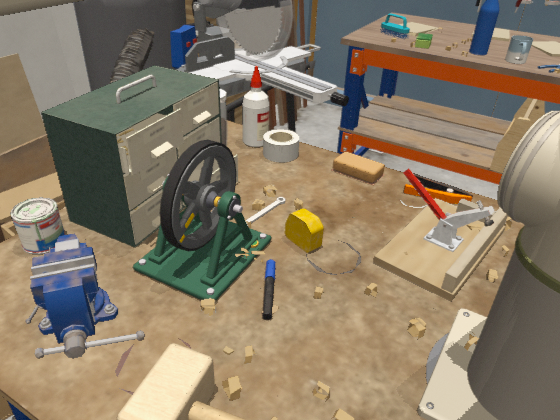

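Scene view: the wheel is at about (275,172), the marker at (218,230), the tape at (256,260) and the spanner at (310,258). Side view: the wheel is at about (200,195). A cabinet stands behind the wheel. I'll zoom in on both.

```bash
python3 - <<'E'
import cv2,numpy as np
a=cv2.imread("pics/scene0.png")[120:250,215:335];b=cv2.imread("pics/side0.png")[130:300,130:280]
a=cv2.resize(a,None,fx=3.3,fy=3.3,interpolation=cv2.INTER_CUBIC);b=cv2.resize(b,None,fx=2.6,fy=2.6,interpolation=cv2.INTER_CUBIC)
o=np.zeros((445,800,3),np.uint8);o[:a.shape[0],:396]=a[:,:396];o[:b.shape[0],400:400+b.shape[1]]=b
cv2.imwrite("pics/z0.png",o)
E
```

```text
(no output)
```

View pics/z0.png

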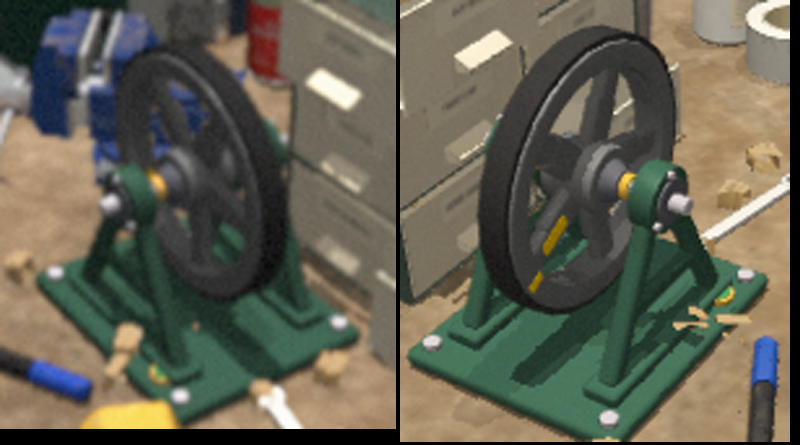

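```bash
cat > h.py <<'E'
import numpy as np
from plant import robot
def ray(c,u,v):
    R=np.array(c["R"]);t=np.array(c["t"])
    d=R.T@np.array([(u-c["cx"])/c["fx"],(v-c["cy"])/c["fy"],1]);return -R.T@t,d/np.linalg.norm(d)
def onz(c,u,v,z):
    o,d=ray(c,u,v);return o+d*(z-o[2])/d[2]
def onplane(c,u,v,p,n):
    o,d=ray(c,u,v);return o+d*((p-o)@n)/(d@n)
def tri(c1,p1,c2,p2):
    A=np.zeros((3,3));b=np.zeros(3);r=[ray(c1,*p1),ray(c2,*p2)]
    for o,d in r:
        M=np.eye(3)-np.outer(d,d);A+=M;b+=M@o
    x=np.linalg.solve(A,b);return x,[np.linalg.norm(np.cross(x-o,d)) for o,d in r]
def proj(c,X):
    x=np.array(c["R"])@X+c["t"];return c["fx"]*x[0]/x[2]+c["cx"],c["fy"]*x[1]/x[2]+c["cy"]
E
python3 - <<'E'
from h import *
import pickle
a=robot.read_camera("scene");b=robot.read_camera("side");pickle.dump((a,b),open("cams.pkl","wb"))
np.set_printoptions(precision=4,suppress=True)
print("camS",ray(a,0,0)[0],"camD",ray(b,0,0)[0])
for p in [(231.7,202.4),(269.5,240),(317.4,217.6)]: print("scene",onz(a,*p,.016))
for p in [(142.3,261.5),(210.4,290.8),(262.7,235.4)]: print("side",onz(b,*p,.016))
print("spindle end",tri(a,(248.3,181.5),b,(237.7,208.8)))
print("tape",onz(a,256,245,.064),"marker ends",onz(a,197,222,.01),onz(a,241,238,.01),"spanner",onz(a,298,240,.006),onz(a,323,275,.006))
E
```

```text
camS [ 0.1186 -0.6465  0.6361] camD [0.0827 0.528  0.573 ]
scene [0.4627 0.0924 0.016 ]
scene [ 0.4714 -0.0797  0.016 ]
scene [ 0.6153 -0.0724  0.016 ]
side [0.6037 0.097  0.016 ]
side [0.4598 0.0887 0.016 ]
side [ 0.4695 -0.0836  0.016 ]
spindle end (array([0.4647, 0.0042, 0.1305]), [np.float64(0.0019549465450372496), np.float64(0.0019549465450371807)])
tape [ 0.4119 -0.1219  0.064 ] marker ends [0.3573 0.0732 0.01  ] [ 0.4216 -0.0337  0.01  ] spanner [ 0.5343 -0.1055  0.006 ] [ 0.5172 -0.2233  0.006 ]
```

```bash
python3 inch.py '[[0.06,0,0,-0.01,0.14],[0.06,0,0,-0.01,0.14],[0.06,0,0,-0.01,0.14],[0.06,0,0,-0.01,0.14],[0.06,0,0,-0.01,0.14],[0.06,0,0,-0.01,0.14],[0.06,0,0,-0.01,0.14],[0.06,0,0,-0.01,0.14],[0.06,0,0,-0.01,0.135]]' 20
python3 - <<'E'
from h import *
import pickle,cv2
from scipy.spatial.transform import Rotation as Ro
np.set_printoptions(precision=4,suppress=True)
a,b=pickle.load(open("cams.pkl","rb"))
print("cab",tri(a,(303,117),b,(130,163)),tri(a,(385,177),b,(219,85)))
s=robot.read_state();R=Ro.from_rotvec(s["orientation"]).as_matrix();print(R,s["tool_pos"],s["q"])
print("delta tool axes",R.T@(np.array([.5375,.0085,.29])-s["tool_pos"]))
E
```

```text
t: 1.1
tool_pos: [0.1552, 0.5794, 0.3307]
orientation: [2.167, 2.274, -0.001]
force: [0.2, -0.5, 0.5]
opening: 0.0601
gripper_force: 0.0
cab (array([0.6441, 0.0649, 0.2034]), [np.float64(0.018911806459671887), np.float64(0.0189118064596718)]) (array([ 0.658 , -0.2187,  0.2184]), [np.float64(0.012175836178814957), np.float64(0.012175836178815012)])
[[-0.0482  0.9988 -0.0002]
 [ 0.9988  0.0482 -0.0005]
 [-0.0005 -0.0002 -1.    ]] [0.1552 0.5794 0.3307] [1.2236 0.1115 1.3461 0.     1.6845 1.1753]
delta tool axes [-0.5887  0.3543  0.0409]
```

```bash
python3 - <<'E'
import cv2,numpy as np
b=cv2.imread("pics/side0.png");o=cv2.resize(b[60:260,40:240],None,fx=2.9,fy=2.9)
cv2.imwrite("pics/z1.png",o)
E
```

```text
(no output)
```

View pics/z1.png

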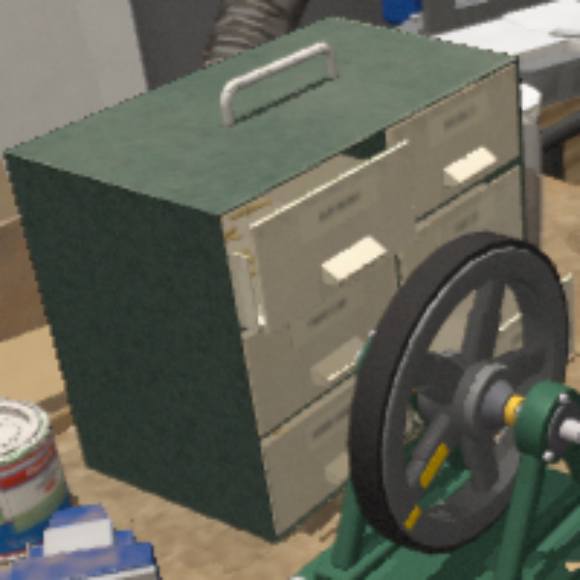

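The side crop shows the cabinet's front top corner at (115,133) and bottom corner at (136,246). Its upper left drawer is pulled out, with the panel's left top corner at (126,138) and right at (181,109).

```bash
python3 - <<'E'
from h import *
import pickle
np.set_printoptions(precision=4,suppress=True)
a,b=pickle.load(open("cams.pkl","rb"))
print("bottom",onz(b,135.5,246.2,0))
B=onz(b,135.5,246.2,0)
for z in (.2,.22,.24,.26,.28): print(z,onz(b,115.2,133.4,z), "drawerL",onz(b,126,137.6,z),"R",onz(b,181,109,z), "projS",proj(a,onz(b,126,137.6,z)),proj(a,onz(b,181,109,z)))
E
```

```text
bottom [0.6604 0.0599 0.    ]
0.2 [0.7145 0.0175 0.2   ] drawerL [0.6871 0.0186 0.2   ] R [ 0.6926 -0.1306  0.2   ] projS (np.float64(324.540560422854), np.float64(128.6032242404844)) (np.float64(368.8120019533418), np.float64(155.2282652210765))
0.22 [0.6806 0.0449 0.22  ] drawerL [0.6547 0.0459 0.22  ] R [ 0.6599 -0.0953  0.22  ] projS (np.float64(307.58057767796873), np.float64(119.64277319151475)) (np.float64(347.84799999081633), np.float64(143.99096369164994))
0.24 [0.6467 0.0723 0.24  ] drawerL [0.6223 0.0732 0.24  ] R [ 0.6272 -0.06    0.24  ] projS (np.float64(290.31314807537683), np.float64(110.51988904576194)) (np.float64(326.71830420228724), np.float64(132.66484555708792))
0.26 [0.6129 0.0996 0.26  ] drawerL [0.5899 0.1005 0.26  ] R [ 0.5945 -0.0247  0.26  ] projS (np.float64(272.7298351538286), np.float64(101.23011457592865)) (np.float64(305.4209423948439), np.float64(121.24885366587628))
0.28 [0.579 0.127 0.28 ] drawerL [0.5575 0.1278 0.28  ] R [0.5618 0.0107 0.28  ] projS (np.float64(254.82189093633687), np.float64(91.76882797191328)) (np.float64(283.95391095184686), np.float64(109.74191402248873))
```

```bash
python3 - <<'E'
import cv2
a=cv2.imread("pics/scene0.png")[90:240,230:400]
cv2.imwrite("pics/z2.png",cv2.resize(a,None,fx=3.8,fy=3.8))
E
```

```text
(no output)
```

View pics/z2.png

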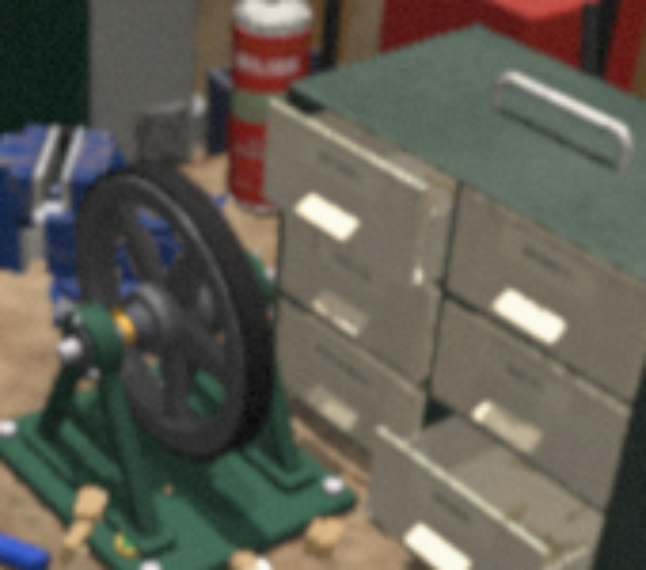

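Scene crop: the pulled-out drawer's top corners are at scene pixels (301,116) and (344,139). That puts its face at x≈0.645 and its top at z≈0.23, so the gripper body passes above it. Moving over the wheel.

```bash
cat >> h.py <<'E'
import cv2
from scipy.spatial.transform import Rotation as Ro
C=np.array([.5375,.0085,.130]);X=np.array([.9985,.055,0]);Y=np.array([-.055,.9985,0]);Z=np.array([0,0,1.])
def paint(save=None):
    c=robot.read_camera("side");im=c["image"]
    if save: cv2.imwrite(save,im[:,:,::-1])
    h=cv2.cvtColor(im,cv2.COLOR_RGB2HSV);m=cv2.inRange(h,(18,130,60),(33,255,255))
    v,u=np.nonzero(m);P=np.array([onplane(c,x,y,C-X*.006,X)-C for x,y in zip(u,v)])
    y=P@Y;z=P[:,2];r=np.hypot(y,z);k=(r<.092)&(r>.03)
    if k.sum()<5:return None
    return np.degrees(np.arctan2(z[k].mean(),y[k].mean())),k.sum(),np.hypot(z[k].mean(),y[k].mean())
def st():
    s=robot.read_state();R=Ro.from_rotvec(s["orientation"]).as_matrix()
    p=s["tool_pos"]+R[:,2]*.003-C;F=s["force"];T=s["wrist_torque"]
    m=np.cross(s["tool_pos"]-C,F)@X
    print("t%.2f ang%.1f r%.4f x%.4f z%.4f | F(x,y,z) %.1f %.1f %.1f momF %.3f Tx %.3f | op %.4f g %.1f"%(s["t"],np.degrees(np.arctan2(p[2],p@Y)),np.hypot(p[2],p@Y),p@X,p[2]+C[2],F@X,F@Y,F[2],m,T@X,s["opening"],s["gripper_force"]))
E
python3 inch.py '[[0.06,-0.042,0.0253,0,0],[0.06,-0.042,0.0253,0,0],[0.06,-0.042,0.0253,0,0],[0.06,-0.042,0.0253,0,0],[0.06,-0.042,0.0253,0,0],[0.06,-0.042,0.0253,0,0],[0.06,-0.042,0.0253,0,0],[0.06,-0.042,0.0253,0,0],[0.06,-0.042,0.0253,0,0],[0.06,-0.042,0.0253,0,0],[0.06,-0.042,0.0253,0,0],[0.06,-0.042,0.0253,0,0],[0.06,-0.042,0.0253,0,0],[0.06,-0.042,0.0253,0,0],[0.06,0,0,0.02,0],[0.06,0,0,0.02,0],[0.06,0,0,0,0]]'
python3 -c "
from h import *
st();print(paint('pics/s1.png'))
c=robot.read_camera('wrist');cv2.imwrite('pics/w1.png',c['image'][:,:,::-1])
w=c['image'];im=cv2.imread('pics/s1.png')
o=np.zeros((440,800,3),np.uint8);o[:330,:440]=cv2.resize(w[:,:,::-1],(440,330));o[:440,440:]=cv2.resize(im[60:304,110:310],(360,440));cv2.imwrite('pics/v1.png',o)"
```

```text
t: 2.8
tool_pos: [0.5392, 0.0111, 0.287]
orientation: [-2.159, -2.276, 0.006]
force: [-0.3, 0.0, -0.6]
opening: 0.0601
gripper_force: 0.0
t2.80 ang89.1 r0.1540 x0.0018 z0.2840 | F(x,y,z) -0.3 0.0 -0.6 momF -0.004 Tx -0.079 | op 0.0601 g 0.0
(np.float64(-52.78303572352764), np.int64(126), np.float64(0.036135853497077076))
```

View pics/v1.png

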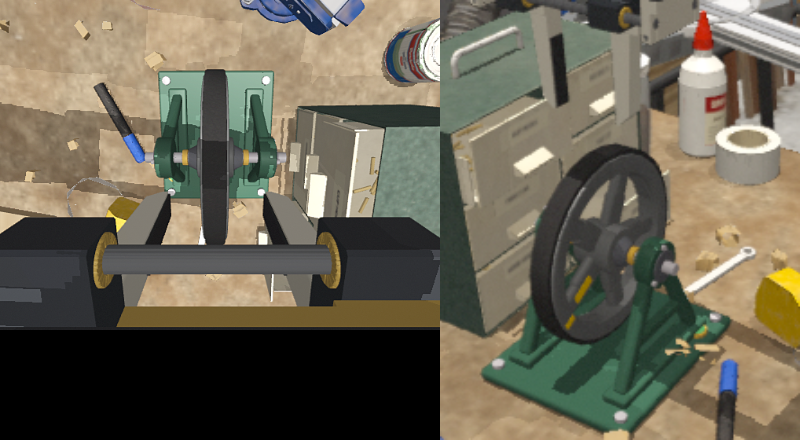

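The wheel sits centred between the open fingers: in the wrist picture its tyre is at column 214, with the fingers at about 160 and 270. The paint on the lower left spoke shows in the side view. Gripping the rim's top next, with a first feel both ways.

```bash
sed -i 's/(r>.03)/(r>.05)/' h.py
python3 inch.py '[[0.06,-0.0025,-0.0018,0.014,0],[0.06,0,0,0.014,0],[0.06,0,0,0.014,0],[0.06,0,0,0.014,0],[0.06,0,0,0.014,0],[0.06,0,0,0,0],[0.0,0,0,0,0],[0.0,0,0,0,0],[0.0,0,0,0,0],[0.0,0,0,0,0],[0.0,0,0,0,0]]' 25 >/dev/null
python3 -c "
from h import *
st();print(paint())"
python3 inch.py '[[0,0.003,0,0,0],[0,0.003,0,0,0],[0,0.003,0,0,0]]' >/dev/null; python3 -c "from h import *;st()"
python3 inch.py '[[0,0.003,0,0,0],[0,0.003,0,0,0]]' >/dev/null; python3 -c "from h import *;st()"
python3 inch.py '[[0,-0.003,0,0,0],[0,-0.003,0,0,0],[0,-0.003,0,0,0]]' >/dev/null; python3 -c "from h import *;st()"
python3 inch.py '[[0,-0.003,0,0,0],[0,-0.003,0,0,0]]' >/dev/null; python3 -c "from h import *;st();print(paint())"
```

```text
t4.00 ang89.8 r0.0881 x0.0009 z0.2181 | F(x,y,z) -21.7 0.2 17.3 momF -0.016 Tx -0.034 | op 0.0247 g 10.7
(np.float64(-41.54267260265423), np.int64(61), np.float64(0.051882269272654886))
t4.35 ang84.9 r0.0881 x0.0003 z0.2177 | F(x,y,z) -6.9 -6.1 2.1 momF 0.572 Tx -1.498 | op 0.0238 g 25.0
t4.55 ang81.0 r0.0881 x0.0003 z0.2170 | F(x,y,z) -4.5 -7.4 -3.1 momF 0.625 Tx -1.553 | op 0.0241 g 25.0
t4.85 ang85.1 r0.0880 x0.0003 z0.2177 | F(x,y,z) -8.4 5.8 5.1 momF -0.484 Tx 1.017 | op 0.0240 g 25.0
t5.05 ang89.1 r0.0878 x0.0003 z0.2178 | F(x,y,z) -8.6 3.9 5.3 momF -0.347 Tx 0.943 | op 0.0236 g 25.0
(np.float64(-42.46683994441215), np.int64(58), np.float64(0.05307652837697757))
```

```bash
python3 inch.py '[[0,-0.0077,0,0.0003,0],[0,-0.0076,0,0.001,0],[0,-0.0075,0,0.0017,0],[0,-0.0073,0,0.0023,0],[0,-0.0071,0,0.0029,0]]' >/dev/null; python3 -c "from h import *;st()"
python3 inch.py '[[0,-0.0068,0,0.0036,0],[0,-0.0065,0,0.0041,0],[0,-0.0061,0,0.0047,0]]' >/dev/null; python3 -c "from h import *;st()"
python3 inch.py '[[0,-0.0056,0,0.0052,0],[0,-0.0052,0,0.0056,0]]' >/dev/null; python3 -c "from h import *;st();print(paint())"
```

```text
t5.60 ang114.8 r0.0873 x0.0003 z0.2092 | F(x,y,z) -5.7 2.3 1.2 momF -0.235 Tx 0.551 | op 0.0241 g 25.0
t5.90 ang130.1 r0.0871 x0.0003 z0.1966 | F(x,y,z) -6.1 2.7 0.5 momF -0.215 Tx 0.502 | op 0.0238 g 25.0
t6.10 ang140.3 r0.0871 x0.0003 z0.1857 | F(x,y,z) -5.3 1.8 0.4 momF -0.134 Tx 0.430 | op 0.0236 g 25.0
(np.float64(19.56154434643936), np.int64(56), np.float64(0.04422018478338628))
```

```bash
python3 inch.py '[[0.06,0,0,0,0],[0.06,0,0,0,0],[0.06,0,0,0,0],[0.06,0,0,0,0],[0.06,0,0,0,0]]' >/dev/null; python3 -c "from h import *;st();print(paint('pics/r1.png'))"
python3 inch.py '[[0.06,0,0,0,0],[0.06,0,0,0,0],[0.06,0,0,0,0],[0.06,0,0,0,0],[0.06,0,0,0,0],[0.06,0,0,0,0],[0.06,0,0,0,0],[0.06,0,0,0,0],[0.06,0,0,0,0],[0.06,0,0,0,0]]' >/dev/null; python3 - <<'E'
from h import *
st();print(paint('pics/r2.png'))
import pickle
c=pickle.load(open("cams.pkl","rb"))[1]
for f in ("side0","s1","r1","r2"):
    h=cv2.cvtColor(cv2.imread(f"pics/{f}.png"),cv2.COLOR_BGR2HSV);m=cv2.inRange(h,(18,130,60),(33,255,255))
    n,l,s,cc=cv2.connectedComponentsWithStats(m)
    for i in range(1,n):
        p=onplane(c,*cc[i],C-X*.006,X)-C
        if s[i,4]>4 and np.hypot(p@Y,p[2])<.1: print(f,s[i,4],cc[i].round(),"ang %.1f r %.3f"%(np.degrees(np.arctan2(p[2],p@Y)),np.hypot(p@Y,p[2])))
ims=[cv2.imread(f"pics/{f}.png")[120:300,130:270] for f in ("r1","r2")]
cv2.imwrite("pics/v2.png",cv2.resize(np.hstack(ims),None,fx=2.8,fy=2.8))
E
```

```text
t6.65 ang139.8 r0.0876 x0.0017 z0.1866 | F(x,y,z) 0.5 -0.3 0.1 momF 0.009 Tx -0.066 | op 0.0572 g 0.0
(np.float64(146.68227756247381), np.int64(61), np.float64(0.053872962677427715))
t7.70 ang140.0 r0.0875 x0.0015 z0.1863 | F(x,y,z) -0.7 0.6 0.8 momF -0.084 Tx -0.087 | op 0.0601 g 0.0
(np.float64(152.4297047533737), np.int64(59), np.float64(0.054186380393653984))
side0 40 [216. 201.] ang -141.8 r 0.046
side0 62 [189. 220.] ang -28.7 r 0.047
side0 25 [182. 238.] ang -35.6 r 0.079
s1 39 [216. 201.] ang -141.5 r 0.046
s1 61 [189. 220.] ang -28.8 r 0.047
s1 25 [182. 238.] ang -35.6 r 0.079
r1 22 [225. 154.] ang 144.2 r 0.085
r1 56 [214. 171.] ang 137.3 r 0.049
r1 40 [216. 200.] ang -142.4 r 0.047
r2 19 [227. 156.] ang 150.7 r 0.088
r2 59 [216. 171.] ang 143.7 r 0.050
r2 39 [216. 200.] ang -142.5 r 0.046
```

View pics/v2.png

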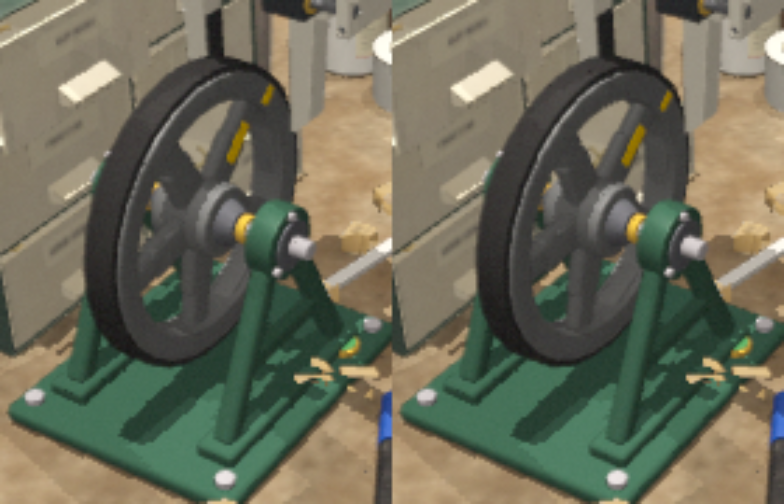

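After release the wheel rolled free. The paint is now at the upper right in the side view, with blobs at (216,171) and (227,156), and the wheel is nearly at rest. Now I'll grip at the top and sweep both ways, reading the moment as I go.

```bash
cat >> h.py <<'E'
def pa():
    c=robot.read_camera("side");m=cv2.inRange(cv2.cvtColor(c["image"],cv2.COLOR_RGB2HSV),(18,130,60),(33,255,255))
    n,l,s,cc=cv2.connectedComponentsWithStats(m);P=[]
    for i in range(1,n):
        p=onplane(c,*cc[i],C-X*.006,X)-C;q=onplane(c,*cc[i],C-X*.012,X)-C
        if s[i,4]<5: continue
        if np.hypot(q@Y,q[2])<.1:P.append((s[i,4],cc[i].round(1),"spoke plane %.4f %.4f rim plane %.4f %.4f"%(p@Y,p[2],q@Y,q[2])))
    print(*P,sep="\n")
E
echo 'from h import *;st()' > r.py
python3 inch.py '[[0.06,0.022,-0.001,-0.0105,0],[0.06,0.0224,0,-0.0105,0],[0.06,0.022,0,-0.0095,0],[0.06,0,0,0,0],[0,0,0,0,0],[0,0,0,0,0],[0,0,0,0,0],[0,0,0,0,0],[0,0,0,0,0]]' 20 >/dev/null; python3 r.py; python3 -c "from h import *;pa()"
python3 inch.py '[[0,-0.0076,0,0.0003,0],[0,-0.0075,0,0.001,0]]' >/dev/null; python3 r.py
python3 inch.py '[[0,-0.0074,0,0.0016,0],[0,-0.0072,0,0.0023,0]]' >/dev/null; python3 r.py
python3 inch.py '[[0,-0.0070,0,0.0029,0],[0,-0.0067,0,0.0035,0]]' >/dev/null; python3 r.py
python3 inch.py '[[0,-0.0064,0,0.0041,0],[0,-0.0060,0,0.0046,0]]' >/dev/null; python3 r.py
python3 inch.py '[[0,0.0060,0,-0.0046,0],[0,0.0064,0,-0.0041,0]]' >/dev/null; python3 r.py
python3 inch.py '[[0,0.0067,0,-0.0035,0],[0,0.0070,0,-0.0029,0]]' >/dev/null; python3 r.py
python3 inch.py '[[0,0.0072,0,-0.0023,0],[0,0.0074,0,-0.0016,0]]' >/dev/null; python3 r.py
python3 inch.py '[[0,0.0075,0,-0.001,0],[0,0.0076,0,-0.0003,0]]' >/dev/null; python3 r.py
```

```text
t8.65 ang90.7 r0.0864 x0.0004 z0.2164 | F(x,y,z) 0.4 1.2 0.3 momF -0.105 Tx -0.033 | op 0.0247 g 0.0
(np.int32(19), array([227.4, 155.7]), 'spoke plane -0.0764 0.0429 rim plane -0.0676 0.0486')
(np.int32(59), array([215.9, 171.4]), 'spoke plane -0.0400 0.0294 rim plane -0.0316 0.0353')
(np.int32(39), array([216.2, 200.6]), 'spoke plane -0.0367 -0.0285 rim plane -0.0284 -0.0218')
t8.90 ang99.8 r0.0865 x0.0002 z0.2153 | F(x,y,z) -0.8 6.6 0.2 momF -0.590 Tx 1.234 | op 0.0239 g 20.0
t9.10 ang109.8 r0.0867 x0.0002 z0.2115 | F(x,y,z) -2.6 6.9 2.6 momF -0.657 Tx 1.335 | op 0.0238 g 20.0
t9.30 ang119.8 r0.0869 x0.0003 z0.2054 | F(x,y,z) -3.4 6.2 4.3 momF -0.675 Tx 1.321 | op 0.0238 g 20.0
t9.50 ang129.8 r0.0872 x0.0003 z0.1970 | F(x,y,z) -4.0 6.6 6.8 momF -0.840 Tx 1.215 | op 0.0237 g 20.0
t9.70 ang120.5 r0.0873 x0.0003 z0.2052 | F(x,y,z) -0.5 -0.7 -1.6 momF 0.125 Tx -0.504 | op 0.0240 g 20.0
t9.90 ang110.0 r0.0873 x0.0003 z0.2120 | F(x,y,z) -2.5 -3.2 -0.8 momF 0.295 Tx -0.772 | op 0.0239 g 20.0
t10.10 ang100.1 r0.0871 x0.0003 z0.2158 | F(x,y,z) -2.7 -4.4 -1.0 momF 0.404 Tx -0.949 | op 0.0243 g 20.0
t10.30 ang90.1 r0.0871 x0.0003 z0.2171 | F(x,y,z) -3.2 -4.1 0.6 momF 0.372 Tx -1.070 | op 0.0240 g 20.0
```

```bash

python3 inch.py '[[0,0.0076,0,0.0003,0],[0,0.0075,0,0.001,0]]' >/dev/null; python3 r.py
python3 inch.py '[[0,0.0074,0,0.0016,0],[0,0.0072,0,0.0023,0]]' >/dev/null; python3 r.py
python3 inch.py '[[0,0.0070,0,0.0029,0],[0,0.0067,0,0.0035,0]]' >/dev/null; python3 r.py
python3 inch.py '[[0,0.0064,0,0.0041,0],[0,0.0060,0,0.0046,0]]' >/dev/null; python3 r.py
python3 -c "from h import *;pa()"
python3 inch.py '[[0,-0.0060,0,-0.0046,0],[0,-0.0064,0,-0.0041,0]]' >/dev/null; python3 r.py
python3 inch.py '[[0,-0.0067,0,-0.0035,0],[0,-0.0070,0,-0.0029,0]]' >/dev/null; python3 r.py
python3 inch.py '[[0,-0.0072,0,-0.0023,0],[0,-0.0074,0,-0.0016,0]]' >/dev/null; python3 r.py
python3 inch.py '[[0,-0.0075,0,-0.001,0],[0,-0.0076,0,-0.0003,0]]' >/dev/null; python3 r.py
python3 inch.py '[[0,-0.0076,0,0.0003,0],[0,-0.0075,0,0.001,0]]' >/dev/null; python3 r.py
python3 inch.py '[[0,-0.0074,0,0.0016,0],[0,-0.0072,0,0.0023,0]]' >/dev/null; python3 r.py
python3 inch.py '[[0,-0.0070,0,0.0029,0],[0,-0.0067,0,0.0035,0]]' >/dev/null; python3 r.py
python3 -c "from h import *;pa()"
```

```text
t10.50 ang80.2 r0.0871 x0.0003 z0.2158 | F(x,y,z) -2.0 -5.5 0.5 momF 0.492 Tx -1.255 | op 0.0237 g 20.0
t10.70 ang70.3 r0.0872 x0.0003 z0.2121 | F(x,y,z) -4.9 -5.9 2.8 momF 0.579 Tx -1.294 | op 0.0241 g 20.0
t10.90 ang60.4 r0.0873 x0.0003 z0.2059 | F(x,y,z) -6.1 -6.1 5.5 momF 0.717 Tx -1.220 | op 0.0236 g 20.0
t11.10 ang50.5 r0.0874 x0.0003 z0.1974 | F(x,y,z) -7.8 -4.1 5.9 momF 0.622 Tx -1.138 | op 0.0235 g 20.0
(np.int32(60), array([205.9, 169.6]), 'spoke plane -0.0123 0.0464 rim plane -0.0044 0.0520')
(np.int32(39), array([216.2, 200.6]), 'spoke plane -0.0367 -0.0285 rim plane -0.0284 -0.0218')
t11.35 ang59.8 r0.0872 x0.0003 z0.2053 | F(x,y,z) -1.8 2.7 -1.5 momF -0.278 Tx 0.708 | op 0.0243 g 20.0
t11.55 ang70.5 r0.0869 x0.0003 z0.2119 | F(x,y,z) -2.7 4.5 -2.6 momF -0.457 Tx 0.765 | op 0.0239 g 20.0
t11.75 ang80.5 r0.0868 x0.0003 z0.2156 | F(x,y,z) -1.8 4.5 -2.7 momF -0.434 Tx 0.927 | op 0.0244 g 20.0
t11.95 ang90.4 r0.0869 x0.0003 z0.2169 | F(x,y,z) -2.3 5.9 -2.5 momF -0.524 Tx 1.071 | op 0.0240 g 20.0
t12.15 ang100.3 r0.0870 x0.0003 z0.2156 | F(x,y,z) -1.9 6.7 -1.1 momF -0.572 Tx 1.269 | op 0.0241 g 20.0
t12.35 ang110.2 r0.0873 x0.0003 z0.2119 | F(x,y,z) -3.2 6.8 0.2 momF -0.585 Tx 1.441 | op 0.0235 g 20.0
t12.55 ang120.0 r0.0876 x0.0003 z0.2058 | F(x,y,z) -5.1 6.8 4.0 momF -0.712 Tx 1.398 | op 0.0238 g 20.0
(np.int32(18), array([232.7, 168.8]), 'spoke plane -0.0920 0.0091 rim plane -0.0829 0.0153')
(np.int32(52), array([219. , 179.5]), 'spoke plane -0.0481 0.0090 rim plane -0.0396 0.0152')
(np.int32(39), array([216.1, 200.7]), 'spoke plane -0.0365 -0.0286 rim plane -0.0282 -0.0219')
```

```bash
cat > fit.py <<'E'
import numpy as np
from scipy.optimize import least_squares
d=np.array([l.split() for l in '''99.8 1 -.590 6.6 1.234
109.8 1 -.657 6.9 1.335
119.8 1 -.675 6.2 1.321
129.8 1 -.840 6.6 1.215
120.5 -1 .125 -.7 -.504
110 -1 .295 -3.2 -.772
100.1 -1 .404 -4.4 -.949
90.1 -1 .372 -4.1 -1.070
80.2 -1 .492 -5.5 -1.255
70.3 -1 .579 -5.9 -1.294
60.4 -1 .717 -6.1 -1.220
50.5 -1 .622 -4.1 -1.138
59.8 1 -.278 2.7 .708
70.5 1 -.457 4.5 .765
80.5 1 -.434 4.5 .927
90.4 1 -.524 5.9 1.071
100.3 1 -.572 6.7 1.269
110.2 1 -.585 6.8 1.441
120 1 -.712 6.8 1.398'''.split('\n')],float)
b=np.radians(d[:,0]);s=d[:,1]
def rep(n,y):
    f=lambda p:-p[0]*np.sin(b-p[1])-p[2]*s-y
    r=least_squares(f,[.45,1.5,.4]);cov=np.linalg.inv(r.jac.T@r.jac)*2*r.cost/(len(y)-3)
    print(n,r.x[0],np.degrees(r.x[1]),r.x[2],"sd deg",np.degrees(np.sqrt(cov[1,1])),"res",r.fun.round(3))
rep("momF",d[:,2])
for h in (.18,.2,.22,.24): rep(h,d[:,2]+d[:,4]-h*d[:,3])
E
python3 fit.py
```

```text
momF 0.4257118358113503 83.42794491652906 0.4645957330505426 sd deg 1.9349881684590409 res [ 0.005  0.003 -0.042  0.067  0.083 -0.021 -0.062  0.043 -0.003 -0.018
 -0.086  0.074 -0.016  0.088 -0.009  0.008 -0.016 -0.071 -0.006]
0.18 0.4306735841895193 71.85730500635833 0.2847528516021573 sd deg 6.5116624203614215 res [ 0.057  0.014 -0.135  0.163  0.214 -0.08  -0.166  0.11  -0.005 -0.051
 -0.225  0.22  -0.139  0.227 -0.032  0.093  0.019 -0.184 -0.068]
0.2 0.49716877748542626 72.63731462702434 0.37817668912414915 sd deg 6.00761382079605 res [ 0.071  0.023 -0.149  0.149  0.249 -0.087 -0.186  0.107 -0.024 -0.067
 -0.233  0.262 -0.158  0.232 -0.039  0.103  0.034 -0.177 -0.07 ]
0.22 0.5637343692159066 73.23320745835436 0.4716005264732211 sd deg 5.667692056626271 res [ 0.084  0.033 -0.163  0.135  0.283 -0.093 -0.206  0.104 -0.044 -0.083
 -0.242  0.303 -0.177  0.237 -0.046  0.113  0.049 -0.171 -0.072]
0.24 0.6303480542521964 73.70319739756125 0.5650243640267121 sd deg 5.429901858052958 res [ 0.098  0.042 -0.177  0.121  0.317 -0.099 -0.226  0.101 -0.063 -0.099
 -0.251  0.345 -0.196  0.242 -0.053  0.123  0.064 -0.164 -0.075]
```

```bash

python3 inch.py '[[0,-0.0064,0,0.0041,0],[0,-0.0060,0,0.0046,0]]' >/dev/null; python3 r.py
python3 inch.py '[[0,0.0060,0,-0.0046,0],[0,0.0064,0,-0.0041,0]]' >/dev/null; python3 r.py
python3 inch.py '[[0,0.0067,0,-0.0035,0],[0,0.0070,0,-0.0029,0]]' >/dev/null; python3 r.py
python3 inch.py '[[0,0.0072,0,-0.0023,0],[0,0.0074,0,-0.0016,0]]' >/dev/null; python3 r.py
python3 inch.py '[[0,0.0075,0,-0.001,0],[0,0.0076,0,-0.0003,0]]' >/dev/null; python3 r.py
python3 -c "from h import *;pa()"
python3 inch.py '[[0,0.0076,0,0.0003,0],[0,0.0075,0,0.001,0]]' >/dev/null; python3 r.py
python3 inch.py '[[0,0.0074,0,0.0016,0],[0,0.0072,0,0.0023,0]]' >/dev/null; python3 r.py
python3 inch.py '[[0,0.0070,0,0.0029,0],[0,0.0067,0,0.0035,0]]' >/dev/null; python3 r.py
python3 inch.py '[[0,0.0064,0,0.0041,0],[0,0.0060,0,0.0046,0]]' >/dev/null; python3 r.py
python3 inch.py '[[0,-0.0060,0,-0.0046,0],[0,-0.0064,0,-0.0041,0]]' >/dev/null; python3 r.py
python3 inch.py '[[0,-0.0067,0,-0.0035,0],[0,-0.0070,0,-0.0029,0]]' >/dev/null; python3 r.py
python3 inch.py '[[0,-0.0072,0,-0.0023,0],[0,-0.0074,0,-0.0016,0]]' >/dev/null; python3 r.py
python3 inch.py '[[0,-0.0075,0,-0.001,0],[0,-0.0076,0,-0.0003,0]]' >/dev/null; python3 r.py
python3 -c "from h import *;pa()"
```

```text
t12.80 ang129.9 r0.0879 x0.0003 z0.1975 | F(x,y,z) -6.0 5.6 5.5 momF -0.706 Tx 1.259 | op 0.0238 g 20.0
t13.00 ang120.7 r0.0880 x0.0003 z0.2057 | F(x,y,z) -3.7 -2.5 0.0 momF 0.196 Tx -0.685 | op 0.0237 g 20.0
t13.20 ang110.2 r0.0878 x0.0003 z0.2124 | F(x,y,z) -3.1 -2.8 -0.8 momF 0.262 Tx -0.806 | op 0.0241 g 20.0
t13.40 ang100.3 r0.0877 x0.0003 z0.2163 | F(x,y,z) -3.6 -3.9 -0.3 momF 0.350 Tx -0.977 | op 0.0237 g 20.0
t13.60 ang90.4 r0.0876 x0.0003 z0.2176 | F(x,y,z) -3.8 -4.7 -0.5 momF 0.422 Tx -1.100 | op 0.0240 g 20.0
(np.int32(20), array([226.2, 154.5]), 'spoke plane -0.0726 0.0470 rim plane -0.0638 0.0526')
(np.int32(54), array([215.1, 171.2]), 'spoke plane -0.0377 0.0309 rim plane -0.0294 0.0368')
(np.int32(40), array([216.1, 200.7]), 'spoke plane -0.0365 -0.0287 rim plane -0.0282 -0.0220')
t13.85 ang80.7 r0.0876 x0.0003 z0.2164 | F(x,y,z) -4.6 -5.8 3.0 momF 0.558 Tx -1.171 | op 0.0237 g 20.0
t14.05 ang70.8 r0.0876 x0.0003 z0.2127 | F(x,y,z) -5.8 -5.9 3.3 momF 0.601 Tx -1.274 | op 0.0238 g 20.0
t14.25 ang60.9 r0.0875 x0.0003 z0.2065 | F(x,y,z) -8.1 -5.8 5.6 momF 0.699 Tx -1.150 | op 0.0238 g 20.0
t14.45 ang50.9 r0.0875 x0.0003 z0.1979 | F(x,y,z) -8.6 -4.3 8.2 momF 0.761 Tx -1.031 | op 0.0241 g 20.0
t14.65 ang60.0 r0.0873 x0.0003 z0.2056 | F(x,y,z) -3.3 4.2 -0.5 momF -0.350 Tx 0.738 | op 0.0241 g 20.0
t14.85 ang70.6 r0.0871 x0.0003 z0.2121 | F(x,y,z) -2.5 3.7 -2.8 momF -0.398 Tx 0.746 | op 0.0235 g 20.0
t15.05 ang80.6 r0.0870 x0.0002 z0.2158 | F(x,y,z) -2.9 4.3 -3.7 momF -0.433 Tx 0.877 | op 0.0238 g 20.0
t15.25 ang90.4 r0.0871 x0.0003 z0.2171 | F(x,y,z) -2.5 5.6 -3.1 momF -0.499 Tx 1.123 | op 0.0238 g 20.0
(np.int32(20), array([226.4, 155. ]), 'spoke plane -0.0732 0.0457 rim plane -0.0644 0.0514')
(np.int32(57), array([215.2, 171.3]), 'spoke plane -0.0381 0.0305 rim plane -0.0298 0.0364')
(np.int32(40), array([216.1, 200.7]), 'spoke plane -0.0365 -0.0287 rim plane -0.0282 -0.0220')
```

```bash
cat >> fit.py <<'E'
e=np.array([l.split() for l in '''129.9 1 -.706
120.7 -1 .196
110.2 -1 .262
100.3 -1 .350
90.4 -1 .422
80.7 -1 .558
70.8 -1 .601
60.9 -1 .699
50.9 -1 .761
60 1 -.350
70.6 1 -.398
80.6 1 -.433
90.4 1 -.499'''.split('\n')],float)
b=np.radians(e[:,0]);s=e[:,1];rep("new",e[:,2])
g=np.vstack([d[:,:3],e]);g=np.delete(g,[],0);b=np.radians(g[:,0]);s=g[:,1];rep("all",g[:,2])
E
python3 fit.py | grep -A2 -E "new|all"
```

```text
new 0.4318816023634054 85.74963947544782 0.47926137980198225 sd deg 1.7547850648225378 res [-0.074  0.036  0.039  0.021  0.022 -0.041 -0.01  -0.038 -0.035  0.058
  0.032 -0.007 -0.015]
all 0.42809772086013387 84.61213839889747 0.471809178784452 sd deg 1.2727048053241328 res [ 0.006  0.003 -0.044  0.064  0.096 -0.007 -0.047  0.059  0.013 -0.001
 -0.07   0.09  -0.014  0.09  -0.007  0.009 -0.016 -0.072 -0.008 -0.07
  0.024  0.025  0.006  0.007 -0.057 -0.027 -0.055 -0.052  0.056  0.03
```

```bash

python3 inch.py '[[0,0.0027,0,0,0],[0,0.0027,0,0,0],[0,0.0027,0,0,0],[0,0,0,0,0],[0,0,0,0,0],[0,0,0,0,0],[0,0,0,0,0]]' 30 >/dev/null; python3 r.py;python3 -c "from h import *;pa()"
python3 inch.py '[[0,0,0,0,0],[0,0,0,0,0],[0,0,0,0,0],[0,0,0,0,0],[0,0,0,0,0],[0,0,0,0,0]]' >/dev/null; python3 r.py; python3 -c "
from h import *
pa();c=robot.read_camera('scene')['image'][:,:,::-1];s=robot.read_camera('side')['image'][:,:,::-1]
cv2.imwrite('pics/v3.png',cv2.resize(np.hstack([c[100:300,160:360],s[100:300,120:320]]),(800,400)))"
```

```text
t16.00 ang86.0 r0.0872 x0.0003 z0.2169 | F(x,y,z) -4.7 -4.4 -2.1 momF 0.380 Tx -1.090 | op 0.0234 g 30.0
(np.int32(21), array([225. , 153.5]), 'spoke plane -0.0694 0.0504 rim plane -0.0606 0.0560')
(np.int32(55), array([214.4, 170.3]), 'spoke plane -0.0358 0.0334 rim plane -0.0275 0.0393')
(np.int32(39), array([216.2, 200.6]), 'spoke plane -0.0367 -0.0285 rim plane -0.0284 -0.0218')
t16.65 ang86.0 r0.0871 x0.0003 z0.2169 | F(x,y,z) -4.1 -3.5 -1.8 momF 0.303 Tx -1.092 | op 0.0240 g 30.0
(np.int32(20), array([225. , 153.4]), 'spoke plane -0.0694 0.0507 rim plane -0.0606 0.0563')
(np.int32(55), array([214.4, 170.3]), 'spoke plane -0.0358 0.0334 rim plane -0.0275 0.0393')
(np.int32(39), array([216.2, 200.6]), 'spoke plane -0.0367 -0.0285 rim plane -0.0284 -0.0218')
```

View pics/v3.png

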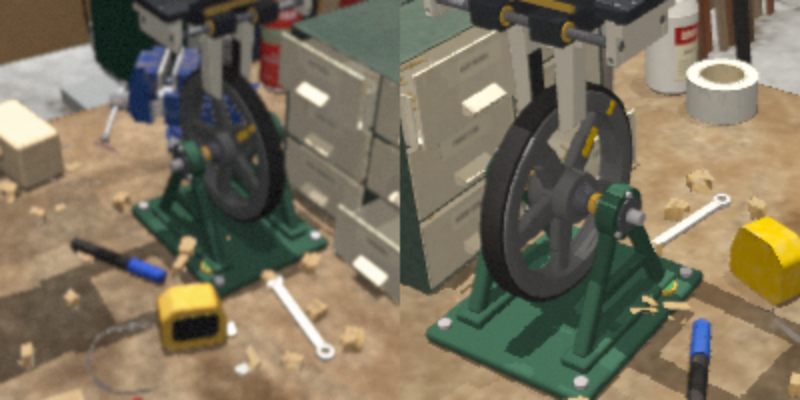

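The rim is gripped at the top and the wheel is still: the paint stays at (214,170) and (225,153). The marker, spanner and tape have not moved. The tool is at 86.0°, within 1° of the fitted balance at 85±1.3°, so I'm handing in.

```bash
python3 -c "
from plant import robot
print(robot.close_job())"
```

```text
the job is handed in; nothing more can be done
None
```

The job is handed in: the wheel is held still by the rim at the top, with its heavy side straight down to within about 2° by my estimate (grip at 86.0°, balance felt at about 85 ± 1.3°), and the marker, spanner and tape measure are untouched; no verdict came back.

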